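Load the power bank into the plunger dock

TASK

Slide the silver power bank along the shelf, without picking it up, into the open loading lane of the beech charging dock until it lies against the lane's rear wall in front of the plunger. Then push the orange sprung plunger fully in, so that it drives the power bank home under the hood of the charging bay, and let the plunger spring back out. Leave everything else on the shelf where it stands.

Things in the scene. Friction and masses are not known exactly. Their poses are not given: they have to be found in the camera images.
- power_bank: Loose silver aluminium power bank, 66 (x) by 150 (y, its long side) by 24 mm high, lying flat, about 0.4 kg. Origin: centre of its underside. It is the same either end first.
- dock: Fixed beech-wood charging dock. x: from its open front to its rear wall; y: along the lane, from bay (-y) to plunger (+y). Origin on the shelf on the lane's centre line. The lane floor is the bare shelf. Rear wall: inner face at x = 36 mm, 10 thick, 30 high, y = -143 to 113. The lane's front is open from y = -90 to 82 mm.
- dock_hood (a point): Centre of the bay hood's top (green strip), dock frame (0, -114, 46) mm. Hood: y = -133 to -96, underside 36 high. Bay front guide wall: x -46 to -36, 30 high, y = -139 to -104, then a slanted lead-in whose tip reaches (-53, -90) mm. Bay end block with brass contacts: inner face at y = -133, outer at -145.
- dock_housing (a point): Centre of the top of the grey plunger housing, dock frame (0, 103, 60) mm: block y = 93 to 113, x = -46 to 46, 60 high. In the lane stands the plunger's orange pad, 50 wide (x), 25 high; its face is at y = 82 when out and 22 when fully in.
- dock_lane (a point): Point on the shelf in the middle of the open loading lane (dock frame 0, -4 mm): where the power bank's centre belongs before the plunger is pushed (it may be some 8 mm to either side along y, and 3 mm along x).
- dock_bay (a point): Point on the shelf where the power bank's centre lies when fully home in the bay (dock frame 0, -53 mm).
- plunger (a joint): Travel of the orange sprung plunger in m along the dock's -y: 0 is out (at rest), 0.060 fully in. The spring takes about 5 N to start and 11 N when fully in; it returns by itself.
- plunger_face (a point): Centre of the outer (+y) face of the plunger's upright orange push plate, which is 56 mm wide (dock x), 10 mm thick (dock y) and reaches from 8 to 68 mm above the shelf; this point is 38 mm above the shelf, at dock y = 190 mm when out. A 12 mm steel rod joins the plate to the housing.
- tray: Bystander: shallow beech tray, 90 (x) by 110 (y) by 16 mm high. Origin: centre of its underside.
- earbud_case: Bystander: matte black earbud case, 50 (x) by 64 (y) by 26 mm, sitting in the tray. Origin: centre of its underside.
- bike_light: Bystander: red bike light, 36 (x) by 74 (y) by 42 mm high. Origin: centre of its underside.
- paperweight: Bystander: blue glass marble paperweight with a flat foot, 66 mm across, 55 mm high. Origin: centre of its underside.
- glasses_case: Bystander: blue glasses case, 62 (x) by 160 (y) by 45 mm. Origin: centre of its underside.
- key_bowl: Bystander: white bowl, 120 mm across, 50 mm high. Origin: centre of its underside.
- planter: Bystander: terracotta pot, 72 mm across, 65 mm high. Origin: centre of its underside.
- bottle: Bystander: green bottle, 70 mm across, 185 mm tall. Origin: centre of its underside.
There are look-alikes about, which are no part of the job. What is meant by the power_bank is not black or green, and is the smaller of those in its own colour.

How it is judged:
By the outcome, as a careful person would: the job done as asked, in the order asked, and still so for the second after the job is handed in, with the robot touching nothing.
It also fails if it takes over 64 s, if anything falls off the work surface, if the arm or the gripper's body presses on something with over 40 N, if the wrist force passes 120 N, or if a joint passes its speed limit or range.

ROBOT

A 6-joint arm with a two-finger parallel gripper is mounted at the origin on the work surface. World frame = base frame: x ahead of the robot, y to its left, z up, the work surface at z = 0. Lengths are in m, angles in rad, forces in N, time in s.
With the tool pointing down it reaches from about 0.325 to 0.85 m from the base axis. Payload 4.4 kg.
Tool frame: the origin (TCP) lies at the very end of the fingers, on their centre line; the grasp point (between the pads) lies 19 mm behind it (env.hold_point_z is the distance from the TCP to the grasp point, in m); z points along the fingers, y is the line along which they close (so a half turn about z gives the same grasp; the last joint's range is limited). The gripper opens to 94 mm and grips with 3 to 60 N. Pads are 16 mm wide; open, the fingers measure 119 mm over their backs; the gripper's body (75 mm by 177 mm) begins 78 mm behind the grasp point.
Start: joints at [1.131, 0.207, 1.542, -0, 1.393, -0.15], TCP at [0.164, 0.551, 0.205] pointing down, gripper open.
Joint ranges: [-2.73, 2.73], [-0.86, 2.22], [0.23, 2.46], [-1.11, 4.25], [0.08, 2.63], [-2.82, 2.82]. Speed limits (rad/s): [2.79, 2.79, 3.14, 3.14, 3.14, 3.14].

INTERFACE

Orientations are given as a unit quaternion [w, x, y, z].
In Python, from workcell import sense, viewer, hand_in, env gives the robot as it stands.
- The arm moves only by the tool move_arm, never from a script. Its argument "rows" is a list of rows, each a list of 7 numbers: the shift along the tool's x, y, z in units of 300 mm (1.0 is 300 mm), then the turn, a rotation vector about the tool's x, y, z in units of 0.12 rad (1.0 is 0.12 rad), then the opening, from 0 (shut) to 1 (fully open). In form: [[x, y, z, rx, ry, rz, fingers], ...]. A call has 1 to 5 rows; each row shifts and turns the commanded pose from where the row before left it, along the tool's axes as they then stand; what a row does not reach is not made up. A row lasts 1/12 s, in which the tool goes at most 41.7 mm and 7.16 degrees, less where a joint would pass 70% of its speed; a pose out of reach is approached as far as the arm can. A call with a number of a shift or a turn outside -1 to 1 is refused whole. A call with a gripper value outside its range is refused whole. The fingers move at their own pace and stop on an object; "force" is the grip in N (left out, the last holds). Time passes only in rows, so rows that do not move let the fingers close. It gives the time, the measured TCP pose, the force, the opening and the grip force at its end, in the units of the state.
- sense(): the state, without advancing time (a new reading comes with each control period).
- viewer.read_camera(name): name is "scene" or "top" or "wrist"; returns the picture (420x560x3 uint8, blue, green, red); there is no depth.
- viewer.get_calibration(name): a dict with "intrinsics" (3x3 intrinsics, pixels), "dist" ([k1, k2, p1, p2, k3] as OpenCV has them; the pictures are not rectified), "rvec" (rotation vector, rad) and "tvec" (3), from world to camera coordinates, as OpenCV has them; the wrist camera has in their place "hand_eye" (4x4, takes a point from camera to tool coordinates, whose origin is the TCP and whose axes are the flange's). Camera axes: x right, y down, z forward; pixel columns grow to the right and rows downward; lengths in m; the calibration is good to about 2 mm. A picture is of the moment at which its call begins: read the wrist's pose just before it. get_calibration takes no time and is no camera call.
- hand_in(): hands the job in; it is judged then, once.
The state is a dict: "time_s": time; "joint_pos": joint angles; "dq": joint speeds; "joint_torque": joint torques, N m; "tool_pos": TCP position; "ee_rot": TCP orientation; "contact_force": force on the tool from outside, world axes, zero at the start; "ft_torque": the same for the moment, N m; "gripper_width": finger opening in m; "grasp_force": force on a finger pad.
Only numpy, scipy, OpenCV 4.12 (cv2) and the standard library are available. Lean on these libraries where they do the work, as an engineer would, in place of code of your own. Each camera call takes 0.05 s, during which the arm holds its last target. There are 200 camera calls.

## Working session

There is one attempt and no reset: what is moved stays moved. The work goes in short steps, Python scripts to look and compute and a tool call to move; the robot and the scene stay as the last step left them, time stands still between calls to the robot, and variables do not carry over. Pictures are saved under pics/ and viewed, at most 10 in all, crops included, and the job is handed in when it is done.

Besides the shell and the picture viewer there is one more tool, called after ">>>" as name([rows], argument=value, ...), one row to a line, values as JSON. move_arm: Moves the arm, as the interface text tells. Its arguments: {"type":"object","properties":{"rows":{"type":"array"},"force":{"type":"number"}},"required":["rows"]}

```bash
mkdir -p pics; ls
python3 - <<'E'
from workcell import sense, viewer, hand_in, env
import cv2, numpy as np
s=sense(); print(s['time_s'],s['tool_pos'],s['ee_rot'],s['gripper_width'])
for n in("scene","top"):
    im=viewer.read_camera(n); cv2.imwrite(f'pics/{n}0.png',im); c=viewer.get_calibration(n); R=cv2.Rodrigues(np.array(c['rvec']))[0]; print(n,-R.T@np.array(c['tvec']).ravel(),c['intrinsics'],c['dist'])
E
```

```text
pics
0.0 [0.16397796 0.55028816 0.2043188 ] [-3.23710742e-04  1.44383382e-01  9.89521194e-01 -1.06775243e-03] 0.0941227937127592
scene [ 1.4638543  -0.40621704  1.10190214] [[467.9506013    0.         285.85678467]
 [  0.         467.9506013  213.66690791]
 [  0.           0.           1.        ]] [-0.15481001  0.          0.          0.          0.        ]
top [0.30572479 0.00850661 1.25819247] [[438.12148892   0.         277.2168704 ]
 [  0.         438.12148892 210.34070316]
 [  0.           0.           1.        ]] [0.02430312 0.         0.         0.         0.        ]
```

View pics/top0.png

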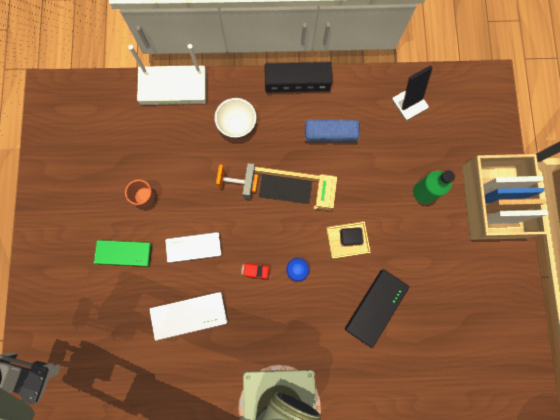

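View pics/scene0.png

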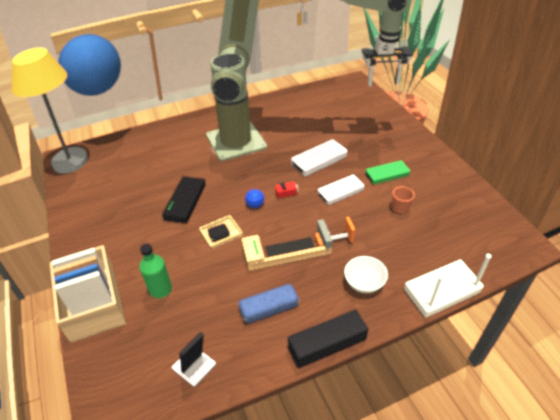

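Top-view candidates for the power bank:
- Small silver at (193,247).
- Large silver at (188,316).
- Green at (122,253).
- Black at (377,308).
- White router at (172,85).

I choose the small silver one at (193,247). The dock is around (290,188), with the plunger plate at (220,175). I'll check both in a close crop.

```bash
cat > h.py <<'E'
from workcell import sense, viewer, hand_in, env
import cv2, numpy as np
def ray(n,px,z):
    c=viewer.get_calibration(n);K=np.array(c['intrinsics']);d=np.array(c['dist'])
    R=cv2.Rodrigues(np.array(c['rvec']))[0];C=-R.T@np.array(c['tvec']).ravel()
    u=cv2.undistortPoints(np.array(px,float).reshape(-1,1,2),K,d).reshape(-1,2)
    D=np.c_[u,np.ones(len(u))]@R
    return C+D*((np.asarray(z)-C[2])/D[:,2])[:,None]
def proj(n,P):
    c=viewer.get_calibration(n)
    return cv2.projectPoints(np.array(P,float).reshape(-1,1,3),np.array(c['rvec']),np.array(c['tvec']),np.array(c['intrinsics']),np.array(c['dist']))[0].reshape(-1,2)
E
python3 - <<'E'
from h import *
im=cv2.imread('pics/top0.png')
cv2.imwrite('pics/c.png',cv2.resize(im[140:290,140:350],None,fx=3.8,fy=3.8,interpolation=cv2.INTER_CUBIC))
hsv=cv2.cvtColor(im,cv2.COLOR_BGR2HSV)
m=((hsv[...,1]<60)&(hsv[...,2]>140)).astype(np.uint8)
for c in cv2.findContours(m,0,2)[0]:
    if cv2.contourArea(c)>150:
        r=cv2.minAreaRect(c);b=cv2.boxPoints(r);w=ray('top',b,np.full(4,.024))
        print(np.round(r[0]),np.round(w[:,:2].mean(0),3),np.round(w[:,:2],3).tolist(),[round(float(np.linalg.norm(w[i]-w[i+1])),3) for i in(0,1)])
E
```

```text
[281. 381.] [ 0.071 -0.006] [[0.068, 0.08], [0.107, -0.083], [0.074, -0.092], [0.036, 0.071]] [0.168, 0.033]
[188. 316.] [0.248 0.242] [[0.271, 0.353], [0.311, 0.153], [0.224, 0.133], [0.186, 0.33]] [0.204, 0.089]
[193. 247.] [0.435 0.231] [[0.461, 0.311], [0.477, 0.16], [0.409, 0.151], [0.394, 0.301]] [0.153, 0.069]
[523. 213.] [ 0.508 -0.711] [[0.518, -0.644], [0.515, -0.78], [0.497, -0.778], [0.501, -0.642]] [0.136, 0.018]
[518. 179.] [ 0.608 -0.711] [[0.619, -0.645], [0.615, -0.78], [0.597, -0.778], [0.601, -0.643]] [0.135, 0.018]
[238. 177.] [0.635 0.101] [[0.596, 0.148], [0.687, 0.133], [0.673, 0.055], [0.582, 0.07]] [0.092, 0.08]
[236. 118.] [0.818 0.106] [[0.881, 0.167], [0.878, 0.044], [0.756, 0.047], [0.759, 0.167]] [0.123, 0.123]
[410. 102.] [ 0.853 -0.417] [[0.868, -0.362], [0.912, -0.435], [0.838, -0.472], [0.794, -0.4]] [0.085, 0.083]
[176.  72.] [0.969 0.284] [[0.883, 0.426], [1.132, 0.361], [1.054, 0.139], [0.808, 0.21]] [0.257, 0.236]
[278.  40.] [ 1.068 -0.029] [[1.105, 0.043], [1.102, -0.102], [1.031, -0.1], [1.035, 0.044]] [0.145, 0.07]
[368.  38.] [ 1.068 -0.303] [[1.035, -0.226], [1.105, -0.229], [1.102, -0.381], [1.031, -0.376]] [0.07, 0.152]
[262.   6.] [1.181 0.019] [[1.211, 0.493], [1.192, -0.456], [1.151, -0.453], [1.17, 0.492]] [0.95, 0.041]
```

View pics/c.png

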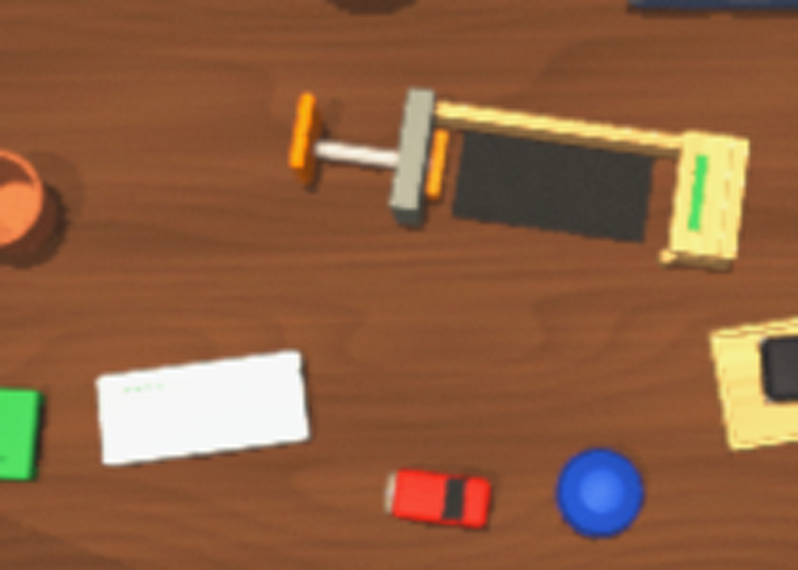

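The crop shows the small silver bank with four LEDs at full-image (193,247), which confirms the choice. The dock has its hood with green strip at about (324,191), grey housing at (249,180), plunger plate at (220,175) and a dark mat marking the lane. Next I'll fit the dock pose.

Run:
```python
from h import *
def cen(im,lo,hi,box):
    h=cv2.cvtColor(im,cv2.COLOR_BGR2HSV);m=cv2.inRange(h,lo,hi);k=np.zeros_like(m);x0,y0,x1,y1=box;k[y0:y1,x0:x1]=1;m*=k
    n,l,st,ce=cv2.connectedComponentsWithStats(m);i=1+np.argmax(st[1:,4]);c=cv2.findContours((l==i).astype(np.uint8),0,2)[0][0]
    return ce[i],st[i],cv2.boxPoints(cv2.minAreaRect(c)),l==i
for n,gb,ob in(('top',(310,170,345,215),(210,160,235,195)),('scene',(235,230,270,270),(340,210,362,250))):
    im=cv2.imread(f'pics/{n}0.png')
    g=cen(im,(40,90,60),(80,255,255),gb); o=cen(im,(5,150,150),(20,255,255),ob)
    print(n,'strip',g[0],g[1][4],ray(n,g[0],[.046]).round(4)); print(' plate',o[0],o[1],ray(n,o[0],[.068]).round(4),ray(n,o[2],np.full(4,.068)).round(3).tolist())
im=cv2.imread('pics/top0.png')
# housing top: grey
r=cen(im,(0,0,100),(180,60,170),(240,155,262,205)); print('housing',r[0],r[1],ray('top',r[0],[.06]).round(4),ray('top',r[2],np.full(4,.06)).round(3).tolist())
# mat
r=cen(im,(0,0,20),(180,90,75),(250,165,325,210)); print('mat',r[0],r[1],ray('top',r[0],[0.]).round(4),ray('top',r[2],np.zeros(4)).round(3).tolist())
# rear wall top: beech
r=cen(im,(15,60,130),(32,255,255),(250,160,318,185)); ys,xs=np.nonzero(r[3]);print('wall',r[1])
P=ray('top',np.c_[xs,ys],np.full(len(xs),.03)); f=np.polyfit(P[:,1],P[:,0],1);print('wall slope dx/dy',f,P[:,1].min(),P[:,1].max())
```

```text
top strip [323.18032787 190.39344262] 61 [[ 0.5841 -0.1416  0.046 ]]
 plate [218.76521739 173.22608696] [215 163   9  22 115] [[0.6358 0.1516 0.068 ]] [[0.605, 0.163, 0.068], [0.667, 0.159, 0.068], [0.665, 0.139, 0.068], [0.604, 0.143, 0.068]]
scene strip [255.19230769 246.73076923] 26 [[ 0.5853 -0.1373  0.046 ]]
 plate [351.24834437 228.64569536] [340 210  22  40 604] [[0.658  0.1468 0.068 ]] [[0.573, 0.154, 0.068], [0.601, 0.214, 0.068], [0.741, 0.133, 0.068], [0.715, 0.077, 0.068]]
housing [251.48 178.  ] [250 166   4  25  25] [[0.6218 0.0606 0.06  ]] [[0.588, 0.068, 0.06], [0.657, 0.056, 0.06], [0.656, 0.054, 0.06], [0.587, 0.065, 0.06]]
mat [285.05449591 188.53224342] [ 259  175   52   28 1101] [[ 0.6032 -0.0351  0.    ]] [[0.582, 0.043, 0.0], [0.649, 0.033, 0.0], [0.624, -0.113, 0.0], [0.558, -0.102, 0.0]]
wall [254 166  64  15 390]
wall slope dx/dy [0.16926516 0.64820441] -0.12781773579941583 0.054159130217188274
```

```bash
cat >> h.py <<'E'
from scipy.spatial.transform import Rotation as Rn
O=np.array([.604,-.0305]);YAW=-.169
X=np.array([np.cos(YAW),np.sin(YAW)]);Y=np.array([-X[1],X[0]])
def d2w(x,y): return O+x*X+y*Y
def w2d(p): p=np.asarray(p)[...,:2]-O; return np.stack([p@X,p@Y],-1)
def plan(segs,p=None,ang=None):
    """segs: (x,y,z,angle of tool y, rows) ; prints per-row tool-frame shifts (const tilt-down)"""
    s=sense(); w,a,b,c=s['ee_rot']; R=Rn.from_quat([a,b,c,w]).as_matrix()
    if p is None:p=np.array(s['tool_pos'])
    if ang is None: ang=np.arctan2(R[1,1],R[0,1])
    print('at',np.round(p,4),'ang',round(ang,3),'tilt',np.round(R[:2,2],4),'t',s['time_s'])
    for x,y,z,A,n in segs:
        dp=(np.array([x,y,z])-p)/n; da=(A-ang)/n
        for i in range(n):
            ty=np.array([np.cos(ang),np.sin(ang),0]);tz=np.array([0,0,-1.]);tx=np.cross(ty,tz)
            print([round(float(v)/.3,3) for v in(dp@tx,dp@ty,dp@tz)]+[0,0,round(-da/.12,3)]); ang+=da
        p=np.array([x,y,z]); print('--')
E
python3 - <<'E'
from h import *
im=cv2.imread('pics/top0.png');h=cv2.cvtColor(im,cv2.COLOR_BGR2HSV)
def box(nm,lo,hi,b,z):
    m=cv2.inRange(h,lo,hi);k=np.zeros_like(m);x0,y0,x1,y1=b;k[y0:y1,x0:x1]=1
    c=max(cv2.findContours(m*k,0,2)[0],key=cv2.contourArea);w=w2d(ray('top',cv2.boxPoints(cv2.minAreaRect(c)),np.full(4,z)));print(nm,(w*1000).round().tolist())
box('light',(0,150,100),(6,255,255),(235,255,275,285),.03)
box('weight',(105,150,80),(130,255,255),(280,250,315,290),.03)
box('tray',(15,60,130),(32,255,255),(322,215,375,262),.016)
box('bank',(0,0,140),(180,60,255),(160,230,225,265),.024)
print('bank c',w2d([.435,.231]),d2w(0,-.004))
plan([(.435,.231,.1,.103,12),(.435,.231,.009,.103,4)])
E
```

```text
light [[-270.0, 78.0], [-232.0, 79.0], [-231.0, 8.0], [-269.0, 7.0]]
weight [[-222.0, -29.0], [-189.0, -77.0], [-239.0, -111.0], [-271.0, -63.0]]
tray [[-98.0, -135.0], [-63.0, -246.0], [-154.0, -271.0], [-189.0, -161.0]]
bank [[-198.0, 313.0], [-157.0, 166.0], [-222.0, 146.0], [-263.0, 292.0]]
bank c [-0.21057577  0.22934929] [ 0.60332721 -0.03444301]
at [0.164  0.5504 0.2044] ang 1.281 tilt [-0.0009 -0.0018] t 0.1
[-0.097, -0.064, 0.029, 0, 0, np.float64(0.818)]
[-0.103, -0.054, 0.029, 0, 0, np.float64(0.818)]
[-0.108, -0.043, 0.029, 0, 0, np.float64(0.818)]
[-0.112, -0.032, 0.029, 0, 0, np.float64(0.818)]
[-0.114, -0.021, 0.029, 0, 0, np.float64(0.818)]
[-0.116, -0.01, 0.029, 0, 0, np.float64(0.818)]
[-0.116, 0.001, 0.029, 0, 0, np.float64(0.818)]
[-0.116, 0.013, 0.029, 0, 0, np.float64(0.818)]
[-0.114, 0.024, 0.029, 0, 0, np.float64(0.818)]
[-0.111, 0.035, 0.029, 0, 0, np.float64(0.818)]
[-0.107, 0.046, 0.029, 0, 0, np.float64(0.818)]
[-0.102, 0.056, 0.029, 0, 0, np.float64(0.818)]
--
[0.0, 0.0, 0.076, 0, 0, np.float64(-0.0)]
[0.0, 0.0, 0.076, 0, 0, np.float64(-0.0)]
[0.0, 0.0, 0.076, 0, 0, np.float64(-0.0)]
[0.0, 0.0, 0.076, 0, 0, np.float64(-0.0)]
--
```

>>> move_arm([
  [-0.097,-0.064,0.029,0,0,0.82,1],
  [-0.103,-0.054,0.029,0,0,0.82,1],
  [-0.108,-0.043,0.029,0,0,0.82,1],
  [-0.112,-0.032,0.029,0,0,0.82,1],
  [-0.114,-0.021,0.029,0,0,0.82,1],
])

```text
time_s: 0.52
tool_pos: [0.2774, 0.4165, 0.1611]
ee_rot: [-0.0, 0.383, 0.924, -0.0]
contact_force: [-0.0, 1.1, -0.3]
gripper_width: 0.0939
grasp_force: 0.0
```

>>> move_arm([
  [-0.116,-0.01,0.029,0,0,0.82,1],
  [-0.116,0.001,0.029,0,0,0.82,1],
  [-0.116,0.013,0.029,0,0,0.82,1],
  [-0.114,0.024,0.029,0,0,0.82,1],
  [-0.111,0.035,0.029,0,0,0.82,1],
])

```text
time_s: 0.93
tool_pos: [0.3902, 0.283, 0.1178]
ee_rot: [-0.0, 0.597, 0.802, -0.0]
contact_force: [-0.4, 0.9, -0.5]
gripper_width: 0.094
grasp_force: 0.0
```

>>> move_arm([
  [-0.107,0.046,0.029,0,0,0.82,1],
  [-0.102,0.056,0.029,0,0,0.82,1],
  [0,0,0,0,0,0,1],
  [0,0,0,0,0,0,1],
])

```text
time_s: 1.27
tool_pos: [0.435, 0.2298, 0.1001]
ee_rot: [-0.001, 0.672, 0.741, -0.001]
contact_force: [-0.5, 0.3, -0.1]
gripper_width: 0.094
grasp_force: 0.0
```

Run:
```python
from h import *
plan([(.435,.231,.05,.103,2),(.435,.231,.009,.103,3)])
s=sense();im=viewer.read_camera('wrist');cv2.imwrite('pics/w1.png',im);c=viewer.get_calibration('wrist')
K=np.array(c['intrinsics']);H=np.array(c['hand_eye']);w,a,b,cc=s['ee_rot'];T=np.eye(4);T[:3,:3]=Rn.from_quat([a,b,cc,w]).as_matrix();T[:3,3]=s['tool_pos'];M=T@H
h=cv2.cvtColor(im,cv2.COLOR_BGR2HSV);m=((h[...,1]<60)&(h[...,2]>140)).astype(np.uint8)
k=max(cv2.findContours(m,0,2)[0],key=cv2.contourArea);r=cv2.minAreaRect(k)
u=cv2.undistortPoints(cv2.boxPoints(r).reshape(-1,1,2),K,np.array(c['dist'])).reshape(-1,2)
D=np.c_[u,np.ones(4)]@M[:3,:3].T;C=M[:3,3];P=C+D*((.024-C[2])/D[:,2])[:,None];print(r,P.round(4).tolist(),P.mean(0))
```

```text
at [0.435  0.2298 0.1001] ang 0.097 tilt [-0.0022 -0.0004] t 1.2667
[0.002, 0.0, 0.084, 0, 0, np.float64(-0.025)]
[0.002, 0.0, 0.084, 0, 0, np.float64(-0.025)]
--
[0.0, 0.0, 0.046, 0, 0, np.float64(-0.0)]
[0.0, 0.0, 0.046, 0, 0, np.float64(-0.0)]
[0.0, 0.0, 0.046, 0, 0, np.float64(-0.0)]
--
((27.748781204223633, 173.83810424804688), (276.053466796875, 98.69242095947266), 77.79953002929688) [[0.1887, 0.3348, 0.024], [0.2692, 0.349, 0.024], [0.3085, 0.152, 0.024], [0.2199, 0.1197, 0.024]] [0.24655149 0.2388756  0.024     ]
```

View pics/w1.png

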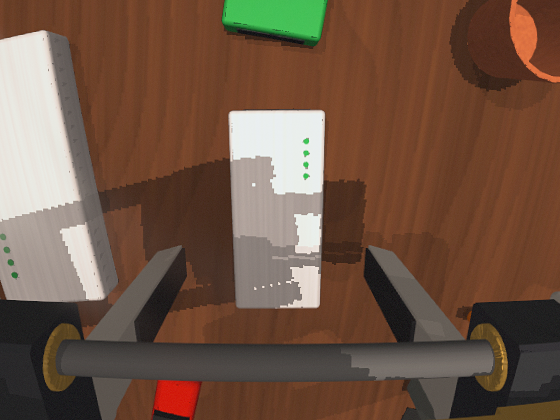

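The wrist view shows the small silver bank (columns 230–325, rows 111–308) centred between the finger tips (185 and 370), and the larger look-alike at the left. I'll go down and grip it lightly.

>>> move_arm([
  [0,0,0.084,0,0,0,1],
  [0,0,0.084,0,0,0,1],
  [0,0,0.046,0,0,0,1],
  [0,0,0.046,0,0,0,1],
  [0,0,0.046,0,0,0,1],
], force=6)

```text
time_s: 1.73
tool_pos: [0.4336, 0.2328, 0.0087]
ee_rot: [-0.0, 0.67, 0.743, -0.0]
contact_force: [0.4, 0.1, -0.4]
gripper_width: 0.094
grasp_force: 0.0
```

>>> move_arm([
  [0,0,0,0,0,0,0.6],
  [0,0,0,0,0,0,0.6],
  [0,0,0,0,0,0,0.6],
  [0,0,0,0,0,0,0.6],
  [0,0,0,0,0,0,0.6],
], force=6)

```text
time_s: 2.15
tool_pos: [0.4359, 0.232, 0.0105]
ee_rot: [0.001, 0.671, 0.742, 0.001]
contact_force: [0.2, 1.0, 0.3]
gripper_width: 0.0662
grasp_force: 6.0
```

Run:
```python
from h import *
s=sense();print(s['gripper_width'],s['grasp_force'],s['contact_force'])
z=s['tool_pos'][2]-.0005
a=d2w(-.11,-.004);b=d2w(-.016,-.004)
plan([(*a,z,YAW,18),(*b,z,YAW,7)])
```

```text
0.06619729535833471 6.000664606690407 [0.16486307 1.01476013 0.25344173]
at [0.4359 0.232  0.0105] ang 0.101 tilt [0.0026 0.001 ] t 2.15
[-0.047, 0.006, 0.0, 0, 0, np.float64(0.125)]
[-0.047, 0.007, 0.0, 0, 0, np.float64(0.125)]
[-0.047, 0.008, 0.0, 0, 0, np.float64(0.125)]
[-0.046, 0.008, 0.0, 0, 0, np.float64(0.125)]
[-0.046, 0.009, 0.0, 0, 0, np.float64(0.125)]
[-0.046, 0.01, 0.0, 0, 0, np.float64(0.125)]
[-0.046, 0.01, 0.0, 0, 0, np.float64(0.125)]
[-0.046, 0.011, 0.0, 0, 0, np.float64(0.125)]
[-0.046, 0.012, 0.0, 0, 0, np.float64(0.125)]
[-0.046, 0.012, 0.0, 0, 0, np.float64(0.125)]
[-0.045, 0.013, 0.0, 0, 0, np.float64(0.125)]
[-0.045, 0.014, 0.0, 0, 0, np.float64(0.125)]
[-0.045, 0.015, 0.0, 0, 0, np.float64(0.125)]
[-0.045, 0.015, 0.0, 0, 0, np.float64(0.125)]
[-0.044, 0.016, 0.0, 0, 0, np.float64(0.125)]
[-0.044, 0.017, 0.0, 0, 0, np.float64(0.125)]
[-0.044, 0.017, 0.0, 0, 0, np.float64(0.125)]
[-0.044, 0.018, 0.0, 0, 0, np.float64(0.125)]
--
[0.0, 0.045, 0.0, 0, 0, np.float64(-0.0)]
[0.0, 0.045, 0.0, 0, 0, np.float64(-0.0)]
[0.0, 0.045, 0.0, 0, 0, np.float64(-0.0)]
[0.0, 0.045, 0.0, 0, 0, np.float64(-0.0)]
[0.0, 0.045, 0.0, 0, 0, np.float64(-0.0)]
[0.0, 0.045, 0.0, 0, 0, np.float64(-0.0)]
[0.0, 0.045, 0.0, 0, 0, np.float64(-0.0)]
--
```

>>> move_arm([
  [-0.047,0.006,0.002,0,0,0.125,0.6],
  [-0.047,0.007,0.001,0,0,0.125,0.6],
  [-0.047,0.008,0,0,0,0.125,0.6],
  [-0.046,0.008,0,0,0,0.125,0.6],
  [-0.046,0.009,0,0,0,0.125,0.6],
])

```text
time_s: 2.57
tool_pos: [0.4528, 0.164, 0.0103]
ee_rot: [-0.0, 0.699, 0.715, 0.003]
contact_force: [-0.4, 6.3, 4.8]
gripper_width: 0.0658
grasp_force: 6.0
```

>>> move_arm([
  [-0.046,0.01,0,0,0,0.125,0.6],
  [-0.046,0.01,0,0,0,0.125,0.6],
  [-0.046,0.011,0,0,0,0.125,0.6],
  [-0.046,0.012,0,0,0,0.125,0.6],
  [-0.046,0.012,0,0,0,0.125,0.6],
])

```text
time_s: 2.98
tool_pos: [0.4688, 0.0948, 0.0102]
ee_rot: [-0.0, 0.725, 0.689, 0.002]
contact_force: [-1.6, 6.7, 5.9]
gripper_width: 0.0657
grasp_force: 6.0
```

>>> move_arm([
  [-0.045,0.013,0,0,0,0.125,0.6],
  [-0.045,0.014,0,0,0,0.125,0.6],
  [-0.045,0.015,0,0,0,0.125,0.6],
  [-0.045,0.015,0,0,0,0.125,0.6],
  [-0.044,0.016,0,0,0,0.125,0.6],
])

```text
time_s: 3.4
tool_pos: [0.4848, 0.0259, 0.0101]
ee_rot: [-0.001, 0.75, 0.661, 0.002]
contact_force: [-0.4, 7.6, 8.1]
gripper_width: 0.0659
grasp_force: 6.0
```

>>> move_arm([
  [-0.044,0.017,0,0,0,0.125,0.6],
  [-0.044,0.017,0,0,0,0.125,0.6],
  [-0.044,0.018,0,0,0,0.125,0.6],
  [0,0,0,0,0,0,0.6],
])

```text
time_s: 3.73
tool_pos: [0.4957, -0.0185, 0.0099]
ee_rot: [0.001, 0.765, 0.644, 0.001]
contact_force: [1.5, -2.6, 3.4]
gripper_width: 0.0663
grasp_force: 6.0
```

Run:
```python
from h import *
s=sense();print(s['gripper_width'],s['grasp_force'],s['contact_force'],w2d(s['tool_pos']))
z=s['tool_pos'][2]
b=d2w(-.016,-.004)
plan([(*b,z,YAW,7)])
im=viewer.read_camera('top');cv2.imwrite('pics/t2.png',cv2.resize(im[130:290,170:380],None,fx=3.5,fy=3.5,interpolation=cv2.INTER_CUBIC))
h=cv2.cvtColor(im,cv2.COLOR_BGR2HSV);m=((h[...,1]<60)&(h[...,2]>140)).astype(np.uint8)
m[:,:230]=0;m[:200]=0;m[260:]=0
for k in cv2.findContours(m,0,2)[0]:
    if cv2.contourArea(k)>60: print((w2d(ray('top',cv2.boxPoints(cv2.minAreaRect(k)),np.full(4,.024)))*1000).round().tolist())
```

```text
0.06632853843311366 5.993828997015953 [ 1.50111088 -2.6333636   3.37511949] [-0.10876705 -0.00641937]
at [ 0.4957 -0.0185  0.0099] ang -0.172 tilt [ 0.0035 -0.001 ] t 3.7333
[0.001, 0.044, 0.0, 0, 0, np.float64(-0.003)]
[0.001, 0.044, 0.0, 0, 0, np.float64(-0.003)]
[0.001, 0.044, 0.0, 0, 0, np.float64(-0.003)]
[0.001, 0.044, 0.0, 0, 0, np.float64(-0.003)]
[0.001, 0.044, 0.0, 0, 0, np.float64(-0.003)]
[0.001, 0.044, 0.0, 0, 0, np.float64(-0.003)]
[0.001, 0.044, 0.0, 0, 0, np.float64(-0.003)]
--
[[-146.0, 55.0], [-91.0, 56.0], [-91.0, -58.0], [-146.0, -57.0]]
[[11.0, -588.0], [42.0, -754.0], [10.0, -756.0], [-21.0, -591.0]]
[[-46.0, 33.0], [-33.0, -55.0], [-47.0, -57.0], [-60.0, 31.0]]
```

View pics/t2.png

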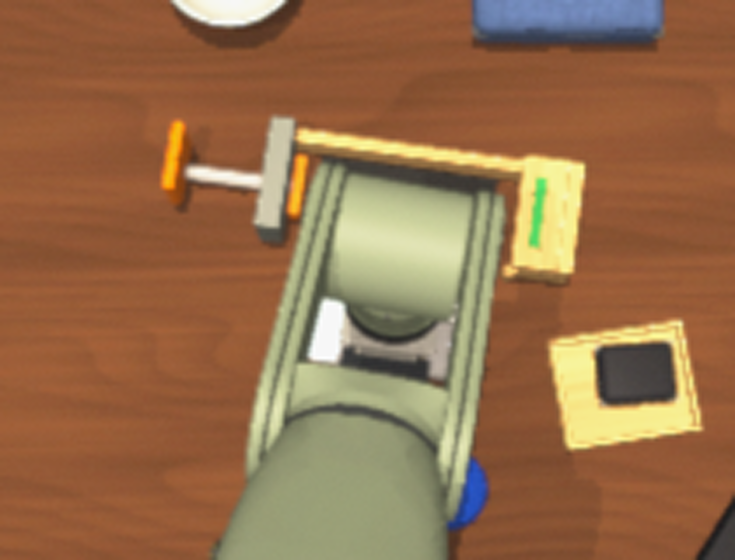

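The arm hides the bank in the top view; only its +y end shows, near (325,330). The dock and tray haven't moved. I'll use the scene and wrist cameras to check for slip in the grip.

Run:
```python
from h import *
a=viewer.read_camera('scene')[130:290,190:390];a=cv2.resize(a,(500,400),interpolation=cv2.INTER_CUBIC)
b=cv2.resize(viewer.read_camera('wrist'),(300,225));v=np.zeros((400,800,3),np.uint8);v[:,:500]=a;v[:225,500:]=b;cv2.imwrite('pics/s3.png',v)
c=[d2w(x,y) for x,y in((-.143,-.08),(-.077,-.08),(-.077,.07),(-.143,.07))]
print(((proj('scene',[[*p,.024] for p in c])-[190,130])*2.5).round().tolist())
```

```text
[[164.0, 218.0], [174.0, 254.0], [289.0, 232.0], [275.0, 197.0]]
```

View pics/s3.png

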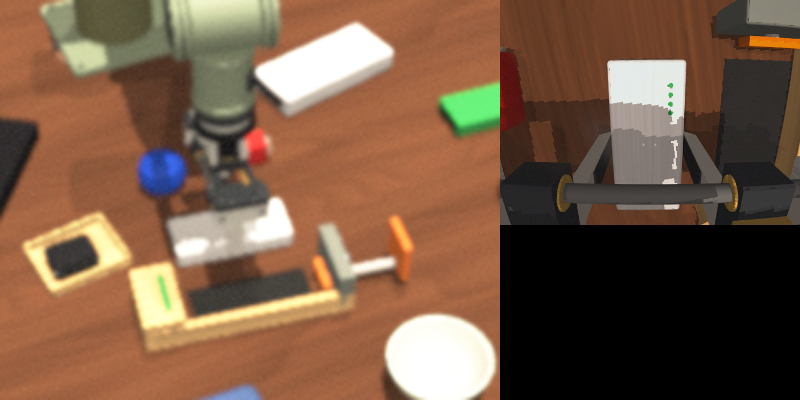

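The scene view shows the bank gripped flat and square with the lane. Its near corners are at about (177,254) and (293,230), roughly 4 mm further toward the plunger than planned. The wrist view shows it centred between the fingers. I'll slide it in with a −4 mm y correction, stopping while the rear finger is still clear of the wall.

>>> move_arm([
  [-0.007,0.02,0,0,0,0,0.6],
  [-0.006,0.04,0,0,0,0,0.6],
  [0,0.045,0,0,0,0,0.6],
  [0,0.045,0,0,0,0,0.6],
  [0,0.045,0,0,0,0,0.6],
])

```text
time_s: 4.3
tool_pos: [0.5459, -0.0285, 0.0071]
ee_rot: [-0.005, 0.764, 0.645, -0.003]
contact_force: [-7.0, 1.6, 7.5]
gripper_width: 0.0658
grasp_force: 6.0
```

>>> move_arm([
  [0,0.045,0,0,0,0,0.6],
  [0,0.04,0,0,0,0,0.6],
  [0,0.022,0,0,0,0,0.6],
  [0,0,0,0,0,0,0.6],
])

```text
time_s: 4.63
tool_pos: [0.5824, -0.0351, 0.0075]
ee_rot: [-0.0, 0.764, 0.645, 0.0]
contact_force: [0.9, 1.2, -1.1]
gripper_width: 0.0663
grasp_force: 6.0
```

Run:
```python
from h import *
s=sense();print(s['gripper_width'],s['contact_force'],w2d(s['tool_pos']))
a=viewer.read_camera('scene')[130:290,190:390];a=cv2.resize(a,(500,400),interpolation=cv2.INTER_CUBIC)
b=cv2.resize(viewer.read_camera('wrist'),(300,225));v=np.zeros((400,800,3),np.uint8);v[:,:500]=a;v[:225,500:]=b;cv2.imwrite('pics/s4.png',v)
```

```text
0.06632540712633614 [ 0.91736526  1.19253864 -1.13142654] [-0.02051745 -0.00819684]
```

View pics/s4.png

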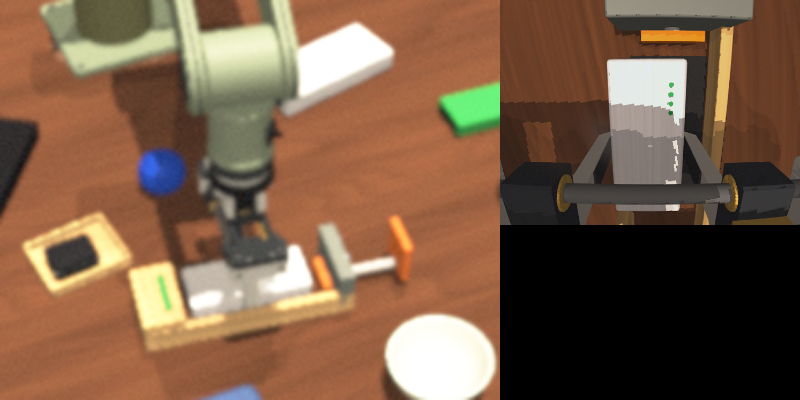

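The bank is inside the lane with a gap to the orange pad and about 15 mm left to the rear wall (bank corners near (185,285) and (310,285)). I'll release slightly, lift, turn 90° and push from the front with both fingers.

>>> move_arm([
  [0,0,0,0,0,0,0.77],
  [0,0,0,0,0,0,0.77],
  [0,0,0,0,0,0,0.77],
])

```text
time_s: 4.98
tool_pos: [0.5824, -0.036, 0.0087]
ee_rot: [0.0, 0.764, 0.645, 0.0]
contact_force: [-0.6, -0.9, -0.0]
gripper_width: 0.072
grasp_force: 0.0
```

>>> move_arm([
  [0,0,-0.04,0,0,0,0.77],
  [0,0,-0.08,0,0,0,0.77],
  [0,0,-0.1,0,0,0,0.77],
  [0,0,0,0,0,0,0.77],
])

```text
time_s: 5.32
tool_pos: [0.5875, -0.0371, 0.0818]
ee_rot: [0.005, 0.765, 0.645, 0.004]
contact_force: [1.5, 0.2, 0.7]
gripper_width: 0.0721
grasp_force: 0.0
```

Run:
```python
from h import *
s=sense();print(s['gripper_width'],w2d(s['tool_pos']))
a=d2w(-.085,-.006)
plan([(*a,.07,YAW+np.pi/2,14),(*a,.01,YAW+np.pi/2,3)])
```

```text
0.07213756688050563 [-0.01513934 -0.00923409]
at [ 0.5875 -0.0371  0.0818] ang -0.17 tilt [ 0.0124 -0.0025] t 5.3167
[0.001, -0.017, 0.003, 0, 0, np.float64(-0.936)]
[0.003, -0.016, 0.003, 0, 0, np.float64(-0.936)]
[0.004, -0.016, 0.003, 0, 0, np.float64(-0.936)]
[0.006, -0.015, 0.003, 0, 0, np.float64(-0.936)]
[0.008, -0.015, 0.003, 0, 0, np.float64(-0.936)]
[0.009, -0.014, 0.003, 0, 0, np.float64(-0.936)]
[0.011, -0.013, 0.003, 0, 0, np.float64(-0.936)]
[0.012, -0.011, 0.003, 0, 0, np.float64(-0.936)]
[0.013, -0.01, 0.003, 0, 0, np.float64(-0.936)]
[0.014, -0.008, 0.003, 0, 0, np.float64(-0.936)]
[0.015, -0.007, 0.003, 0, 0, np.float64(-0.936)]
[0.016, -0.005, 0.003, 0, 0, np.float64(-0.936)]
[0.016, -0.003, 0.003, 0, 0, np.float64(-0.936)]
[0.017, -0.001, 0.003, 0, 0, np.float64(-0.936)]
--
[0.0, 0.0, 0.067, 0, 0, np.float64(-0.0)]
[0.0, 0.0, 0.067, 0, 0, np.float64(-0.0)]
[0.0, 0.0, 0.067, 0, 0, np.float64(-0.0)]
--
```

>>> move_arm([
  [0.001,-0.017,0.003,0,0,-0.936,0.64],
  [0.003,-0.016,0.003,0,0,-0.936,0.64],
  [0.004,-0.016,0.003,0,0,-0.936,0.64],
  [0.006,-0.015,0.003,0,0,-0.936,0.64],
  [0.008,-0.015,0.003,0,0,-0.936,0.64],
])

```text
time_s: 5.73
tool_pos: [0.5581, -0.0307, 0.0707]
ee_rot: [0.001, 0.554, 0.833, 0.0]
contact_force: [-1.1, -0.4, 0.3]
gripper_width: 0.0603
grasp_force: 0.0
```

>>> move_arm([
  [0.009,-0.014,0.003,0,0,-0.936,0.64],
  [0.011,-0.013,0.003,0,0,-0.936,0.64],
  [0.012,-0.011,0.003,0,0,-0.936,0.64],
  [0.013,-0.01,0.003,0,0,-0.936,0.64],
  [0.014,-0.008,0.003,0,0,-0.936,0.64],
])

```text
time_s: 6.15
tool_pos: [0.5338, -0.0259, 0.0661]
ee_rot: [0.001, 0.301, 0.954, 0.0]
contact_force: [-0.5, -0.8, 0.8]
gripper_width: 0.06
grasp_force: 0.0
```

>>> move_arm([
  [0.015,-0.007,0.003,0,0,-0.936,0.64],
  [0.016,-0.005,0.003,0,0,-0.936,0.64],
  [0.016,-0.003,0.003,0,0,-0.936,0.64],
  [0.017,-0.001,0.003,0,0,-0.936,0.64],
  [0,0,0,0,0,0,0.64],
])

```text
time_s: 6.57
tool_pos: [0.5133, -0.0216, 0.0621]
ee_rot: [-0.0, 0.083, 0.997, 0.0]
contact_force: [0.5, -0.5, -0.5]
gripper_width: 0.0605
grasp_force: 0.0
```

Run:
```python
from h import *
s=sense();print(s['gripper_width'],w2d(s['tool_pos']))
a=d2w(-.085,-.006);b=d2w(-.037,-.006)
plan([(*a,.01,YAW+np.pi/2,3),(*b,.01,YAW+np.pi/2,6)])
```

```text
0.060523652429754105 [-0.09087147 -0.00642827]
at [ 0.5133 -0.0216  0.0621] ang 1.405 tilt [-0.0004  0.0001] t 6.5667
[-0.007, 0.0, 0.058, 0, 0, np.float64(0.008)]
[-0.007, 0.0, 0.058, 0, 0, np.float64(0.008)]
[-0.007, 0.0, 0.058, 0, 0, np.float64(0.008)]
--
[-0.027, 0.0, 0.0, 0, 0, np.float64(-0.0)]
[-0.027, 0.0, 0.0, 0, 0, np.float64(-0.0)]
[-0.027, 0.0, 0.0, 0, 0, np.float64(-0.0)]
[-0.027, 0.0, 0.0, 0, 0, np.float64(-0.0)]
[-0.027, 0.0, 0.0, 0, 0, np.float64(-0.0)]
[-0.027, 0.0, 0.0, 0, 0, np.float64(-0.0)]
--
```

>>> move_arm([
  [0,0,0.058,0,0,0,0.64],
  [0,0,0.058,0,0,0,0.64],
  [0,0,0.058,0,0,0,0.64],
  [0,0,0,0,0,0,0.64],
])

```text
time_s: 6.9
tool_pos: [0.5117, -0.0213, 0.0071]
ee_rot: [-0.003, 0.085, 0.996, 0.0]
contact_force: [-0.6, 0.1, -0.3]
gripper_width: 0.0604
grasp_force: 0.0
```

>>> move_arm([
  [-0.03,0,0,0,0,0,0.64],
  [-0.03,0,0,0,0,0,0.64],
  [-0.03,0,0,0,0,0,0.64],
  [-0.03,0,0,0,0,0,0.64],
  [-0.02,0,0,0,0,0,0.64],
])

```text
time_s: 7.32
tool_pos: [0.556, -0.0288, 0.0105]
ee_rot: [-0.001, 0.084, 0.996, 0.0]
contact_force: [-6.3, 1.4, 5.8]
gripper_width: 0.0605
grasp_force: 3.2
```

>>> move_arm([
  [-0.015,0,0,0,0,0,0.64],
  [-0.01,0,0,0,0,0,0.64],
  [0,0,0,0,0,0,0.64],
])

```text
time_s: 7.57
tool_pos: [0.5636, -0.0302, 0.0103]
ee_rot: [-0.0, 0.084, 0.996, -0.0]
contact_force: [-3.8, -0.1, 2.3]
gripper_width: 0.0603
grasp_force: 1.7
```

Run:
```python
from h import *
s=sense();print(s['contact_force'],w2d(s['tool_pos']))
```

```text
[-3.80456014 -0.0678493   2.34760061] [-0.03987634 -0.00646409]
```

>>> move_arm([
  [-0.008,0,0,0,0,0,0.64],
  [0,0,0,0,0,0,0.64],
])

```text
time_s: 7.73
tool_pos: [0.5636, -0.0301, 0.0099]
ee_rot: [-0.003, 0.084, 0.996, 0.0]
contact_force: [-8.3, 0.3, 6.3]
gripper_width: 0.0602
grasp_force: 4.1
```

>>> move_arm([
  [-0.008,0,0,0,0,0,0.64],
  [0,0,0,0,0,0,0.64],
])

```text
time_s: 7.9
tool_pos: [0.5636, -0.03, 0.0096]
ee_rot: [-0.005, 0.084, 0.996, 0.0]
contact_force: [-12.8, 2.5, 11.5]
gripper_width: 0.0601
grasp_force: 6.4
```

The bank is seated against the rear wall: position stopped while force rose. I'll back off, lift and go behind the plunger plate.

>>> move_arm([
  [0.03,0,0,0,0,0,0.64],
  [0.05,0,0,0,0,0,0.64],
  [0,0,-0.1,0,0,0,0.64],
  [0,0,-0.13,0,0,0,0.64],
  [0,0,-0.13,0,0,0,0.64],
])

```text
time_s: 8.32
tool_pos: [0.5441, -0.0269, 0.1183]
ee_rot: [0.0, 0.084, 0.996, 0.0]
contact_force: [0.4, -0.5, 0.0]
gripper_width: 0.0601
grasp_force: 0.0
```

Run:
```python
from h import *
s=sense();print(s['contact_force'],w2d(s['tool_pos']))
a=d2w(0,.24)
plan([(*a,.12,YAW,14),(*a,.022,YAW,4)])
```

```text
[ 0.3970363  -0.45108408  0.00257096] [-0.05967092 -0.00648209]
at [ 0.5441 -0.0269  0.1183] ang 1.402 tilt [0.0003 0.    ] t 8.3167
[-0.014, 0.059, -0.0, 0, 0, np.float64(0.935)]
[-0.008, 0.06, -0.0, 0, 0, np.float64(0.935)]
[-0.001, 0.06, -0.0, 0, 0, np.float64(0.935)]
[0.006, 0.06, -0.0, 0, 0, np.float64(0.935)]
[0.013, 0.059, -0.0, 0, 0, np.float64(0.935)]
[0.019, 0.057, -0.0, 0, 0, np.float64(0.935)]
[0.025, 0.055, -0.0, 0, 0, np.float64(0.935)]
[0.031, 0.052, -0.0, 0, 0, np.float64(0.935)]
[0.037, 0.048, -0.0, 0, 0, np.float64(0.935)]
[0.042, 0.043, -0.0, 0, 0, np.float64(0.935)]
[0.047, 0.038, -0.0, 0, 0, np.float64(0.935)]
[0.051, 0.033, -0.0, 0, 0, np.float64(0.935)]
[0.054, 0.027, -0.0, 0, 0, np.float64(0.935)]
[0.057, 0.021, -0.0, 0, 0, np.float64(0.935)]
--
[0.0, 0.0, 0.082, 0, 0, np.float64(0.0)]
[0.0, 0.0, 0.082, 0, 0, np.float64(0.0)]
[0.0, 0.0, 0.082, 0, 0, np.float64(0.0)]
[0.0, 0.0, 0.082, 0, 0, np.float64(0.0)]
--
```

>>> move_arm([
  [-0.014,0.059,0,0,0,0.935,0],
  [-0.008,0.06,0,0,0,0.935,0],
  [-0.001,0.06,0,0,0,0.935,0],
  [0.006,0.06,0,0,0,0.935,0],
  [0.013,0.059,0,0,0,0.935,0],
])

```text
time_s: 8.73
tool_pos: [0.582, 0.057, 0.1188]
ee_rot: [0.002, 0.359, 0.933, 0.001]
contact_force: [0.4, -0.2, 0.9]
gripper_width: 0.0304
grasp_force: 0.0
```

>>> move_arm([
  [0.019,0.057,0,0,0,0.935,0],
  [0.025,0.055,0,0,0,0.935,0],
  [0.031,0.052,0,0,0,0.935,0],
  [0.037,0.048,0,0,0,0.935,0],
  [0.042,0.043,0,0,0,0.935,0],
])

```text
time_s: 9.15
tool_pos: [0.6179, 0.1404, 0.1185]
ee_rot: [0.001, 0.604, 0.797, 0.001]
contact_force: [-0.3, -0.7, 0.2]
gripper_width: 0.0003
grasp_force: 0.0
```

>>> move_arm([
  [0.047,0.038,0,0,0,0.935,0],
  [0.051,0.033,0,0,0,0.935,0],
  [0.054,0.027,0,0,0,0.935,0],
  [0.057,0.021,0,0,0,0.935,0],
  [0,0,0,0,0,0,0],
])

```text
time_s: 9.57
tool_pos: [0.647, 0.2095, 0.1185]
ee_rot: [0.001, 0.764, 0.645, 0.003]
contact_force: [0.5, -0.4, 0.4]
gripper_width: 0.0006
grasp_force: 0.0
```

Run:
```python
from h import *
s=sense();print(s['contact_force'],w2d(s['tool_pos']),s['gripper_width'])
a=d2w(0,.24)
plan([(*a,.022,YAW,4),(*d2w(0,.205),.022,YAW,2),(*d2w(0,.136),.022,YAW,10)])
im=viewer.read_camera('top')
h=cv2.cvtColor(im,cv2.COLOR_BGR2HSV);m=((h[...,1]<60)&(h[...,2]>140)).astype(np.uint8);m[:,:255]=0;m[:160]=0;m[220:,:]=0;m[:,322:]=0
k=max(cv2.findContours(m,0,2)[0],key=cv2.contourArea);r=w2d(ray('top',cv2.boxPoints(cv2.minAreaRect(k)),np.full(4,.024)))*1000;print(r.round().tolist(),r.mean(0))
cv2.imwrite('pics/t5.png',cv2.resize(im[130:290,170:380],None,fx=3.5,fy=3.5,interpolation=cv2.INTER_CUBIC))
```

```text
[ 0.5190401  -0.35827762  0.35909937] [0.00204507 0.24379292] 0.0005702021289971209
at [0.647  0.2095 0.1185] ang -0.168 tilt [0.0051 0.0023] t 9.5667
[-0.003, -0.002, 0.08, 0, 0, np.float64(0.001)]
[-0.003, -0.002, 0.08, 0, 0, np.float64(0.001)]
[-0.003, -0.002, 0.08, 0, 0, np.float64(0.001)]
[-0.003, -0.002, 0.08, 0, 0, np.float64(0.001)]
--
[-0.058, -0.0, 0.0, 0, 0, np.float64(0.0)]
[-0.058, -0.0, 0.0, 0, 0, np.float64(0.0)]
--
[-0.023, 0.0, 0.0, 0, 0, np.float64(0.0)]
[-0.023, 0.0, 0.0, 0, 0, np.float64(0.0)]
[-0.023, 0.0, 0.0, 0, 0, np.float64(0.0)]
[-0.023, 0.0, 0.0, 0, 0, np.float64(0.0)]
[-0.023, 0.0, 0.0, 0, 0, np.float64(0.0)]
[-0.023, 0.0, 0.0, 0, 0, np.float64(0.0)]
[-0.023, 0.0, 0.0, 0, 0, np.float64(0.0)]
[-0.023, 0.0, 0.0, 0, 0, np.float64(0.0)]
[-0.023, 0.0, 0.0, 0, 0, np.float64(0.0)]
[-0.023, 0.0, 0.0, 0, 0, np.float64(0.0)]
--
[[-34.0, 69.0], [37.0, 69.0], [36.0, -84.0], [-34.0, -83.0]] [ 1.16627709 -7.23026537]
```

View pics/t5.png

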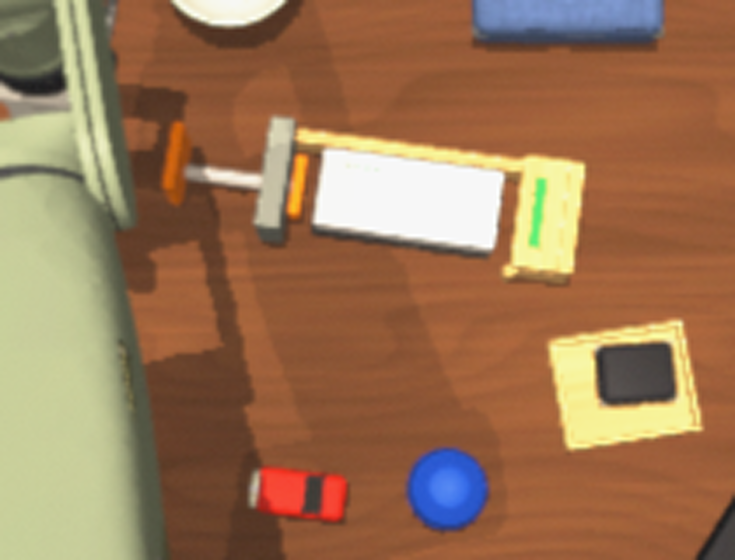

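The bank lies square against the rear wall at dock (1, −7) mm, covering (315–505, 150–255) in this crop. The plunger is out and the bystanders look untouched. I'll push the plunger now.

>>> move_arm([
  [-0.002,-0.005,0.08,0,0,0,0],
  [-0.002,0,0.08,0,0,0,0],
  [-0.002,0,0.08,0,0,0,0],
  [0,0,0.08,0,0,0,0],
  [0,0,0,0,0,0,0],
])

```text
time_s: 10.03
tool_pos: [0.6384, 0.2026, 0.0159]
ee_rot: [-0.002, 0.764, 0.646, -0.004]
contact_force: [-1.4, -0.0, 0.1]
gripper_width: 0.0009
grasp_force: 0.0
```

>>> move_arm([
  [-0.06,0,0,0,0,0,0],
  [-0.055,0,0,0,0,0,0],
  [-0.022,0,0,0,0,0,0],
  [-0.022,0,0,0,0,0,0],
  [-0.022,0,0,0,0,0,0],
])

```text
time_s: 10.45
tool_pos: [0.6349, 0.1525, 0.0228]
ee_rot: [-0.001, 0.764, 0.645, 0.003]
contact_force: [2.3, 7.7, -4.7]
gripper_width: 0.0005
grasp_force: 4.6
```

>>> move_arm([
  [-0.022,0,0,0,0,0,0],
  [-0.022,0,0,0,0,0,0],
  [-0.022,0,0,0,0,0,0],
  [-0.022,0,0,0,0,0,0],
  [0,0,0,0,0,0,0],
])

```text
time_s: 10.87
tool_pos: [0.6306, 0.1273, 0.0227]
ee_rot: [-0.001, 0.764, 0.645, 0.003]
contact_force: [2.8, 9.7, -4.4]
gripper_width: 0.0005
grasp_force: 4.5
```

Run:
```python
from h import *
s=sense();print(np.round(s['contact_force'],1),w2d(s['tool_pos']),s['tool_pos'][2])
```

```text
[ 2.8  9.7 -4.4] [-0.00035425  0.15998623] 0.022715253544465203
```

>>> move_arm([
  [-0.02,0,0,0,0,0,0],
  [-0.02,0,0,0,0,0,0],
  [-0.02,0,0,0,0,0,0],
  [0,0,0,0,0,0,0],
])

```text
time_s: 11.2
tool_pos: [0.6278, 0.1106, 0.0228]
ee_rot: [-0.001, 0.764, 0.645, 0.004]
contact_force: [2.5, 10.5, -4.4]
gripper_width: 0.0007
grasp_force: 5.4
```

>>> move_arm([
  [-0.012,0,0,0,0,0,0],
  [-0.008,0,0,0,0,0,0],
  [0,0,0,0,0,0,0],
])

```text
time_s: 11.45
tool_pos: [0.6274, 0.1081, 0.0229]
ee_rot: [-0.003, 0.764, 0.645, 0.006]
contact_force: [5.8, 18.9, -6.4]
gripper_width: 0.0007
grasp_force: 9.7
```

Run:
```python
from h import *
s=sense();print(np.round(s['contact_force'],1),w2d(s['tool_pos']),s['tool_pos'][2])
```

```text
[ 5.8 18.9 -6.4] [-0.00024588  0.14058752] 0.02288552696471927
```

>>> move_arm([
  [-0.007,0,0,0,0,0,0],
  [0,0,0,0,0,0,0],
  [0,0,0,0,0,0,0],
])

```text
time_s: 11.7
tool_pos: [0.6274, 0.1082, 0.0229]
ee_rot: [-0.003, 0.764, 0.645, 0.007]
contact_force: [5.9, 24.3, -7.5]
gripper_width: 0.0002
grasp_force: 12.1
```

Run:
```python
from h import *
s=sense();print(np.round(s['contact_force'],1),w2d(s['tool_pos']))
im=viewer.read_camera('top')
h=cv2.cvtColor(im,cv2.COLOR_BGR2HSV);m=((h[...,1]<60)&(h[...,2]>140)).astype(np.uint8);m[:,:262]=0;m[:160]=0;m[220:,:]=0;m[:,322:]=0
k=max(cv2.findContours(m,0,2)[0],key=cv2.contourArea);r=w2d(ray('top',cv2.boxPoints(cv2.minAreaRect(k)),np.full(4,.024)))*1000;print(r.round().tolist())
cv2.imwrite('pics/t6.png',cv2.resize(im[130:290,170:380],None,fx=3.5,fy=3.5,interpolation=cv2.INTER_CUBIC))
```

```text
[ 5.9 24.3 -7.5] [-0.00026265  0.14061397]
[[-34.0, 21.0], [36.0, 21.0], [36.0, -99.0], [-34.0, -98.0]]
```

View pics/t6.png

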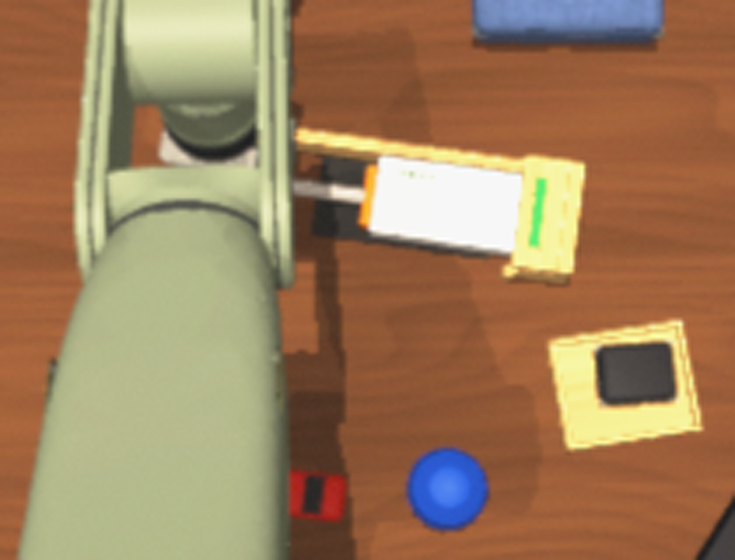

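The plunger is at its stop and the bank is under the hood with its rear end at dock y ≈ 21 mm (target 22). I'll back off and lift clear.

>>> move_arm([
  [0.03,0,0,0,0,0,0],
  [0.05,0,0,0,0,0,0],
  [0.06,0,0,0,0,0,0],
  [0.08,0,0,0,0,0,0],
  [0.1,0,0,0,0,0,0],
])

```text
time_s: 12.17
tool_pos: [0.642, 0.1938, 0.0229]
ee_rot: [0.001, 0.764, 0.645, 0.001]
contact_force: [0.4, 0.3, 0.0]
gripper_width: 0.0004
grasp_force: 0.0
```

>>> move_arm([
  [0.03,0,-0.02,0,0,0,0],
  [0,0,-0.12,0,0,0,0],
  [0,0,-0.13,0,0,0,0],
  [0,0,-0.13,0,0,0,0],
  [0,0,0,0,0,0,0],
])

```text
time_s: 12.58
tool_pos: [0.6495, 0.2032, 0.1541]
ee_rot: [0.005, 0.764, 0.645, 0.008]
contact_force: [1.5, 0.1, 1.7]
gripper_width: 0.0004
grasp_force: 0.0
```

Run:
```python
from h import *
s=sense();print(np.round(s['contact_force'],1),w2d(s['tool_pos']),s['tool_pos'][2],s['time_s'])
im=viewer.read_camera('top')
h=cv2.cvtColor(im,cv2.COLOR_BGR2HSV);m=((h[...,1]<60)&(h[...,2]>140)).astype(np.uint8);m[:,:262]=0;m[:160]=0;m[220:,:]=0;m[:,322:]=0
k=max(cv2.findContours(m,0,2)[0],key=cv2.contourArea);r=w2d(ray('top',cv2.boxPoints(cv2.minAreaRect(k)),np.full(4,.024)))*1000;print(r.round().tolist())
a=cv2.resize(im[50:330,80:400],(480,420));b=cv2.resize(viewer.read_camera('scene')[120:330,170:420],(320,269))
v=np.zeros((420,800,3),np.uint8);v[:,:480]=a;v[:269,480:]=b;cv2.imwrite('pics/t7.png',v)
```

```text
[1.5 0.1 1.7] [0.00554287 0.2380527 ] 0.15410115658174334 12.5833
[[-34.0, 22.0], [36.0, 23.0], [36.0, -99.0], [-34.0, -98.0]]
```

View pics/t7.png

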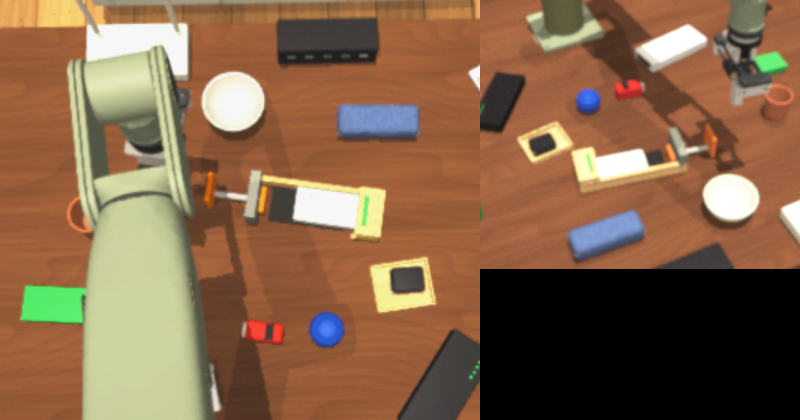

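The plunger has sprung back out (plate at (210,189), pad at (263,200)) and the bank is home under the hood at (325,208). The bystanders in view are unmoved and the arm is clear, so I'm handing in.

```bash
python3 -c "
from workcell import hand_in; print(hand_in())"
```

```text
the job is handed in; nothing more can be done
None
```

The silver power bank was slid into the lane against the rear wall and driven home under the hood, the plunger sprang back out, the bystanders in view look unmoved, and the job was handed in at about 12.6 s of the 64 s allowed.

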